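# Build up the spacer stack on a carrier post

### The job

One post of the aluminium carrier bar has only its steel spacer on it; finish it like the full post on the same bar. Thread the large flat steel washer onto that post, then the flanged brass bushing with its flange down, so that spacer, washer and bushing sit flat on one another. Lower each one down the post before letting go, do not drop it from the tip.

Things in the scene. Friction and masses are not known exactly. Their poses are not given: they have to be found in the camera images.
- post: Fixed station to fill: aluminium disc (64 mm wide, 6 mm thick) on a 20 mm high carrier bar, with an upright steel post 12 mm in diameter. Origin: centre of the disc's underside, 20 mm above the bench; z up. Disc top at 6 mm, post's nose tapers from 62 mm to the tip at 76 mm. Of the bar's three like stations, 120 mm apart in any order, it has only a spacer on; one is bare, one has a full stack.
- spacer: Plain steel tube already standing loose on that post's disc: outside diameter 44 mm, bore 30 mm, 20 mm tall. Origin: centre of its underside; z along its axis. Its top, where the washer lands, is 26 mm above the origin of post. It stays where it is.
- washer: Large flat steel washer lying on the bench in the row of parts between robot and bar: outside diameter 56 mm, bore 30 mm, 10 mm thick. Origin: centre of its underside; z up along its axis. Either face may go down. The small steel washer in the row (36 mm across, thin) is not wanted.
- bushing: Brass flanged bushing standing on its flange on the bench in the same row: flange 54 mm across and 5 mm thick at the bottom, above it a tube 44 mm outside, to a total height of 28 mm; bore 30 mm right through. Origin: centre of the flange's underside; z up along its axis. The brass tube without a flange is not wanted.
Things that resemble listed ones, but are neither listed nor needed, are in the scene too. Leave any orange look-alike of the bushing alone.

How it is judged:
On the way, in this order (a step that is already met when the one before it is completed fails the run):
1. the washer lies flat on the spacer, around the post, let go (horizontal distance between washer and post below 0.016 m and ((z of washer in the frame of post between 0.02 and 0.032 m and angle between washer's own z axis and vertical below 0.17 rad) or (z of washer in the frame of post between 0.03 and 0.042 m and angle between washer's own z axis and vertical above 2.97 rad)) and contact force between washer and the fingers below 0.2 N), for 0.2 s.
2. the bushing sits flange down on the washer, around the post, let go (horizontal distance between each of washer, bushing and post below 0.016 m and ((z of washer in the frame of post between 0.02 and 0.032 m and angle between washer's own z axis and vertical below 0.17 rad) or (z of washer in the frame of post between 0.03 and 0.042 m and angle between washer's own z axis and vertical above 2.97 rad)) and z of bushing in the frame of post between 0.03 and 0.042 m and angle between bushing's own z axis and vertical below 0.17 rad and contact force between bushing and the fingers below 0.2 N), for 0.2 s.
At the end, for the whole second after the job is handed in: Around the post, from the disc up, lie the spacer, the washer and the bushing (flange down), each within 6 mm of its seated height, within 16 mm of the post's axis and within about 10 degrees of level, at rest and let go (all of step 2 and horizontal distance between spacer and post below 0.016 m and z of spacer in the frame of post between 0 and 0.012 m and angle between spacer's own z axis and vertical below 0.17 rad and linear speed of each of spacer, washer, bushing below 0.02 m/s and contact force between washer and the fingers below 0.2 N); the robot touches nothing.
It fails at once if the washer is dropped onto the post (falls down it faster than 0.7 m/s, a drop of about 25 mm) (linear speed of washer above 0.7 m/s and horizontal distance between washer and post below 0.02 m and z of washer in the frame of post below 0.08 m).
It fails at once if the bushing is dropped onto the post (falls down it faster than 0.7 m/s, a drop of about 25 mm) (linear speed of bushing above 0.7 m/s and horizontal distance between bushing and post below 0.02 m and z of bushing in the frame of post below 0.08 m).
It also fails if it takes over 58 s, if anything falls off the work surface, if the arm or the gripper's body presses on something with over 40 N, if the wrist force passes 120 N, or if a joint passes its speed limit or range.

### The arm

A 6-joint arm with a two-finger parallel gripper is mounted at the origin on the work surface. World frame = base frame: x ahead of the robot, y to its left, z up, the work surface at z = 0. Lengths are in m, angles in rad, forces in N, time in s.
With the tool pointing down it reaches from about 0.35 to 0.875 m from the base axis. Payload 4.2 kg.
Tool frame: the origin (TCP) lies midway between the tips of the shut fingers; the grasp point (between the pads) lies r.hold_point_z behind it (r.hold_point_z is the distance from the TCP to the grasp point, in m); z points along the fingers, y is the direction in which the jaws open and shut (so a half turn about z gives the same grasp; the last joint's range is limited). The gripper opens to 87 mm and grips with 3 to 60 N. Pads are 19 mm wide; open, the fingers measure 117 mm over their backs; the gripper's body (75 mm by 190 mm) begins 51 mm behind the grasp point.
Start: joints at [-1.04, 0.385, 0.008, 0, -1.194, -0.259], TCP at [0.168, -0.602, 0.223] pointing down, gripper open.
Joint ranges: [-3.14, 3.14], [-1.21, 2.06], [-1.07, 1.41], [-3.16, 2.05], [-2.99, -0.16], [-3.1, 3.1]. Speed limits (rad/s): [2.79, 2.79, 3.14, 3.14, 3.14, 3.14].

### API

Orientations are given as a unit quaternion [w, x, y, z].
In Python, from plant import telemetry, cams, r gives the robot as it stands.
- The arm moves only by the tool apply_moves, never from a script. Its argument "moves" is a list of rows, each an object of numbers: "tx", "ty", "tz": the shift along the tool's x, y, z in m; "rx", "ry", "rz": the turn, a rotation vector about the tool's x, y, z in rad; "gripper": the finger opening in m, from 0 to 0.087. In form: [{"tx": .., "ty": .., "tz": .., "rx": .., "ry": .., "rz": .., "gripper": ..}, ...]. A call has 1 to 20 rows; each row shifts and turns the commanded pose from where the row before left it, along the tool's axes as they then stand; what a row does not reach is not made up. A row lasts 1/10 s, in which the tool goes at most 50 mm and 8.59 degrees, less where a joint would pass 70% of its speed; a pose out of reach is approached as far as the arm can. A call is refused whole if a number of a shift passes 0.05 or a number of a turn 0.15, either way. A call with a gripper value outside its range is refused whole. The fingers move at their own pace and stop on an object; "squeeze" is the grip in N (left out, the last holds). Time passes only in rows, so rows that do not move let the fingers close. It gives the time, the measured TCP pose, the force and the opening at its end, in the units of the state.
- telemetry.state(): the state, without advancing time (a new reading comes with each control period).
- cams.capture(name): name is "side" or "top"; returns the picture (384x512x3 uint8, red, green, blue); there is no depth.
- cams.camera_params(name): a dict with "intrinsics" (3x3 intrinsics, pixels), "position" and "orientation" of the camera in the world. Camera axes: x right, y down, z forward; pixel columns grow to the right and rows downward; lengths in m; the calibration is good to about 2 mm. A picture is of the moment at which its call begins. camera_params takes no time and is no camera call.
- r.hand_in(): hands the job in, once; it reports no verdict.
Trained networks look in the newest picture that a camera, given by its name, has taken for a name from the list of things; names that differ only in an ending like _2 or _b are one class to them, and where a whole thing is asked for, a point or a joint stands for the part that bears it (a point fixed in the world has none). Each returns a list of dicts, best first, with "score" (0 to 1); they miss things now and then, are a little off and sometimes report something else, mostly with a low value. They report only what shows in the picture. A call takes as long as a camera call. They do not tell look-alikes from the thing itself.
- cams.recognise(camera, label): "at" ([x, y, z] in m, in the coordinates of the camera as it stood for that picture, good to about 4 mm: the middle of the surface that is visible of it).
- cams.trace(camera, label): "mask" (384x512 bool, what is visible of it).
The state is a dict: "time": time; "qpos": joint angles; "joint_velocities": joint speeds; "effort": joint torques, N m; "eef_pos": TCP position; "tcp_rot": TCP orientation; "contact_force": force on the tool from outside, world axes, zero at the start; "wrist_torque": the same for the moment, N m; "grip_width": finger opening in m.
Only numpy, scipy, OpenCV 4.12 (cv2) and the standard library are available. Lean on these libraries where they do the work, as an engineer would, in place of code of your own. Each camera call takes 0.05 s, during which the arm holds its last target.

## Working session

There is one attempt and no reset: what is moved stays moved. The work goes in short steps, Python scripts to look and compute and a tool call to move; the robot and the scene stay as the last step left them, time stands still between calls to the robot, and variables do not carry over. Pictures are saved under pics/ and viewed, and the job is handed in when it is done.

Besides the shell and the picture viewer there is one more tool, called after "Request:" in YAML: its name, and indented under it one key for each argument. apply_moves: Moves the arm, as the interface text tells. Its arguments: {"type":"object","properties":{"moves":{"type":"array"},"squeeze":{"type":"number"}},"required":["moves"]}

```bash
ls; mkdir -p pics; python3 - <<'E'
from plant import telemetry, cams, r
import cv2
print(telemetry.state()); print(r.hold_point_z)
for n in("side","top"):
    im=cams.capture(n); cv2.imwrite(f"pics/{n}0.png",im[:,:,::-1]); print(n,cams.camera_params(n))
E
```

```text
pics
{'time': 0.0, 'qpos': array([-1.04044410e+00,  3.85553237e-01,  6.64338880e-03, -5.11700495e-04,
       -1.19400592e+00, -2.58614484e-01]), 'joint_velocities': array([-1.59236052e-03, -6.68173688e-04,  1.96952107e-04,  3.61824060e-05,
        3.24833553e-03,  1.81036261e-03]), 'effort': array([-3.02578164e-04, -3.90664601e+01,  1.87400740e+01,  4.21965793e+00,
        1.08835791e-02, -2.11639099e-04]), 'eef_pos': array([ 0.16762344, -0.60148005,  0.2214666 ]), 'tcp_rot': array([-1.87746301e-04, -1.35357628e-01,  9.90796212e-01,  1.06972569e-03]), 'contact_force': array([ 0.11887487, -0.22857031,  0.23365376]), 'wrist_torque': array([ 0.03800276,  0.01382521, -0.04871961]), 'grip_width': 0.08689468231264524}
0.0187
side {'intrinsics': array([[351.74583257,   0.        , 255.86481146],
       [  0.        , 351.74583257, 192.21617379],
       [  0.        ,   0.        ,   1.        ]]), 'position': array([ 0.24520942, -0.49206156,  0.39946994]), 'orientation': array([-0.47887507,  0.85162564, -0.18186901,  0.11106799])}
top {'intrinsics': array([[484.70311043,   0.        , 253.86884048],
       [  0.        , 484.70311043, 192.23900881],
       [  0.        ,   0.        ,   1.        ]]), 'position': array([0.41582418, 0.02169867, 0.94642135]), 'orientation': array([-0.0261242 ,  0.71072798, -0.70122787,  0.049626  ])}
```

View pics/side0.png

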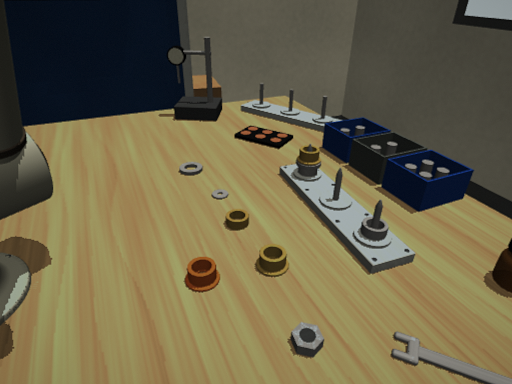

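View pics/top0.png

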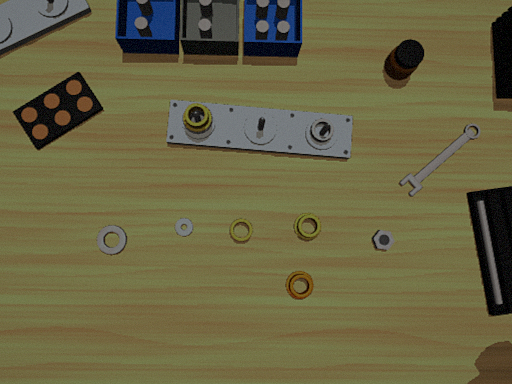

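Top view candidates:
- **Washers:** the large flat one at (112,240) fits. The small one at (184,227) is not wanted.
- **Brass:** (307,226) looks flanged and yellow, so it fits. The tube at (241,230) has no flange, and the one at (300,285) is the orange look-alike.
- **Post:** (321,132) has only a spacer. (261,127) is bare and (198,118) is full.

I'll confirm these in an enlarged crop.

```bash
cat > h.py <<'E'
import numpy as np, cv2
from scipy.spatial.transform import Rotation as R
from plant import telemetry, cams, r
def P(n):
    c=cams.camera_params(n); q=np.array(c['orientation']); return np.array(c['intrinsics']),np.array(c['position']),R.from_quat(q[[1,2,3,0]]).as_matrix()
def ray(n,uv,z):
    K,p,M=P(n); d=M@np.linalg.solve(K,[uv[0],uv[1],1]); return p+d*(z-p[2])/d[2]
def proj(n,X):
    K,p,M=P(n); c=M.T@(np.asarray(X)-p); u=K@c; return u[:2]/u[2]
def world(n,at):
    K,p,M=P(n); return p+M@np.array(at)
def circ(n,c,rad,z,k=48):
    a=np.linspace(0,2*np.pi,k); return np.array([proj(n,[c[0]+rad*np.cos(t),c[1]+rad*np.sin(t),z]) for t in a])
E
python3 - <<'E'
from h import *
a=cv2.imread("pics/top0.png"); s=cv2.imread("pics/side0.png")
for l in("washer","bushing","spacer","post"):
  for n in("side","top"):
    for d in cams.recognise(n,l)[:4]:
        w=world(n,d['at']); print(l,n,round(d['score'],2),w.round(4),proj(n,w).round(0))
for n,uv,z in(("washer",(112,240),.01),("bush",(307,226),.028),("spacer",(321,132),.046)): print(n,ray("top",uv,z).round(3))
c1=cv2.resize(a[100:310,80:400],None,fx=2.4,fy=2.4,interpolation=cv2.INTER_CUBIC)
cv2.imwrite("pics/crop1.png",c1)
c2=cv2.resize(s[135:305,170:430],None,fx=3,fy=3,interpolation=cv2.INTER_CUBIC);cv2.imwrite("pics/crop2.png",c2)
E
```

```text
washer side 0.66 [0.4206 0.2543 0.0133] [190. 167.]
washer top 0.66 [0.4253 0.2631 0.0109] [111. 238.]
bushing side 0.95 [ 0.3361 -0.1116  0.0147] [201. 279.]
bushing side 0.9 [ 0.4469 -0.1222  0.0187] [271. 261.]
bushing top 0.87 [ 0.3409 -0.0888  0.0255] [296. 285.]
bushing top 0.67 [ 0.4523 -0.1144  0.0272] [309. 226.]
bushing top 0.67 [0.4275 0.2641 0.0098] [110. 237.]
spacer side 0.75 [ 0.6281 -0.1418  0.0456] [373. 227.]
spacer top 0.85 [ 0.6326 -0.1374  0.0464] [323. 131.]
post side 0.7 [ 0.6247 -0.1431  0.0262] [369. 237.]
post top 0.63 [ 0.626  -0.1351  0.0279] [320. 136.]
washer [0.421 0.26  0.01 ]
bush [ 0.452 -0.11   0.028]
spacer [ 0.63  -0.134  0.046]
```

View pics/crop1.png

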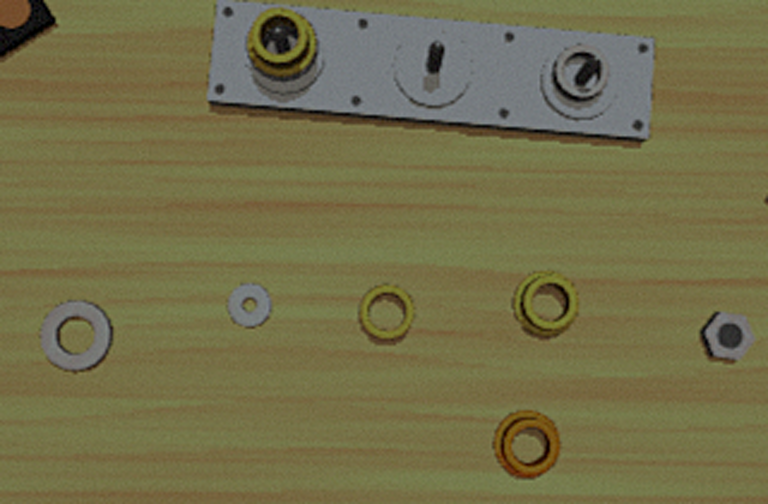

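View pics/crop2.png

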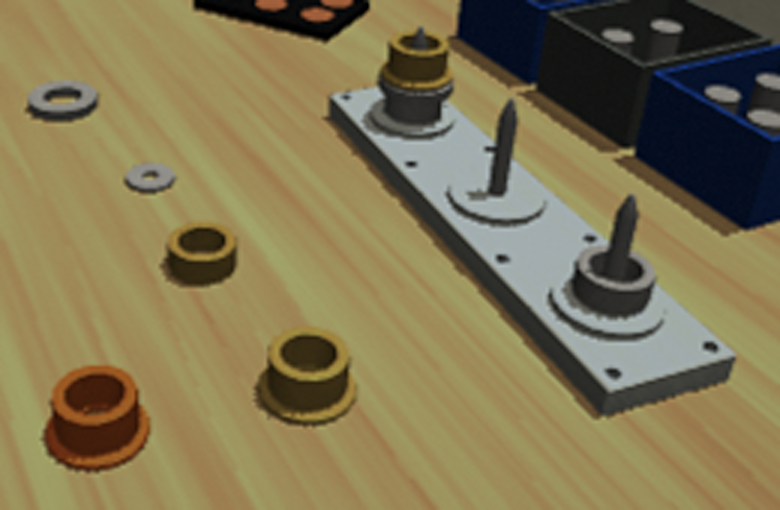

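The crops agree: large washer at (112,240), flanged yellow bushing at (307,226), spacer-only post at (321,132). Next I'll refine the positions by fitting the known circles to the edges.

```bash
cat >> h.py <<'E'
def fit(n,im,c0,circs,span=.012,mode='abs'):
    g=cv2.GaussianBlur(im.astype(np.float32),(0,0),0.8)
    gx=cv2.Sobel(g,cv2.CV_32F,1,0)/8; gy=cv2.Sobel(g,cv2.CV_32F,0,1)/8
    def score(c):
        t=0
        for rad,z in circs:
            p=circ(n,c,rad,z,60)[:-1]; q=circ(n,c,rad*1.02,z,60)[:-1]; nn=q-p; nn/=np.linalg.norm(nn,axis=1)[:,None]
            m=p.astype(np.float32)[None]
            sx=cv2.remap(gx,m[...,0],m[...,1],cv2.INTER_LINEAR)[0]; sy=cv2.remap(gy,m[...,0],m[...,1],cv2.INTER_LINEAR)[0]
            d=np.abs(sx*nn[:,:1]+sy*nn[:,1:]).max(1) if sx.ndim>1 else np.abs(sx*nn[:,0]+sy*nn[:,1])
            t+=np.minimum(d,25).mean()
        return t
    best=None
    for s,st in((span,.002),(.002,.0005)):
        b=c0 if best is None else best[1]; o=np.arange(-s,s+1e-9,st)
        best=max(((score((b[0]+x,b[1]+y)),(b[0]+x,b[1]+y)) for x in o for y in o))
    return best
E
python3 - <<'E'
from h import *
T={"washer":((.421,.258),[(.028,.01),(.015,.01)]),
"bush":((.452,-.112),[(.027,.005),(.022,.028),(.015,.028)]),
"spacer":((.63,-.136),[(.022,.046),(.015,.046)]),
"disc":((.63,-.136),[(.032,.026)]),
"full_disc":((.645,.105),[(.032,.026)]),
"bare_disc":((.637,-.015),[(.032,.026)])}
for n in("top","side"):
    im=cv2.imread(f"pics/{n}0.png"); big=cv2.resize(im,None,fx=3,fy=3,interpolation=cv2.INTER_CUBIC)
    for k,(c,cs) in T.items():
        s,b=fit(n,im,c,cs); print(n,k,np.round(b,4),round(s/len(cs),1))
        for rad,z in cs: cv2.polylines(big,[((circ(n,b,rad,z)+.5)*3-.5).astype(int)],True,(255,0,255),1)
    cv2.imwrite(f"pics/fit_{n}.png",big[300:760,240:1040] if n=='top' else big[380:880,500:1290])
for uv in((324,126),): print(ray("top",uv,.096))
E
```

```text
Traceback (most recent call last):
  File "h.py", line 29, in fit
    best=max(((score((b[0]+x,b[1]+y)),(b[0]+x,b[1]+y)) for x in o for y in o))
  File "h.py", line 29, in <genexpr>
    best=max(((score((b[0]+x,b[1]+y)),(b[0]+x,b[1]+y)) for x in o for y in o))
               ~~~~~^^^^^^^^^^^^^^^^^
  File "h.py", line 20, in score
    p=circ(n,c,rad,z,60)[:-1]; q=circ(n,c,rad*1.02,z,60)[:-1]; nn=q-p; nn/=np.linalg.norm(nn,axis=1)[:,None]
                                 ~~~~^^^^^^^^^^^^^^^^^^^
  File "h.py", line 13, in circ
    a=np.linspace(0,2*np.pi,k); return np.array([proj(n,[c[0]+rad*np.cos(t),c[1]+rad*np.sin(t),z]) for t in a])
                                                 ~~~~^^^^^^^^^^^^^^^^^^^^^^^^^^^^^^^^^^^^^^^^^^^^^
  File "h.py", line 9, in proj
    K,p,M=P(n); c=M.T@(np.asarray(X)-p); u=K@c; return u[:2]/u[2]
          ~^^^
  File "h.py", line 5, in P
    c=cams.camera_params(n); q=np.array(c['orientation']); return np.array(c['intrinsics']),np.array(c['position']),R.from_quat(q[[1,2,3,0]]).as_matrix()
ValueError: time passes only in moves, steps and waits
```

```bash
sed -i 's/^def P(n):/import functools\n@functools.lru_cache(None)\ndef P(n):/' h.py
python3 - <<'E'
import re
s=open('h.py').read()
a=s.index('def circ'); b=s.index('def fit')
s=s[:a]+'''def circ(n,c,rad,z,k=48):
    K,p,M=P(n); a=np.linspace(0,2*np.pi,k); X=np.c_[c[0]+rad*np.cos(a),c[1]+rad*np.sin(a),0*a+z]
    u=(X-p)@M@K.T; return u[:,:2]/u[:,2:]
'''+s[b:]
open('h.py','w').write(s)
E
cat > fitrun.py <<'E'
from h import *
T={"washer":((.421,.258),[(.028,.01),(.015,.01)]),
"bush":((.452,-.112),[(.027,.005),(.022,.028),(.015,.028)]),
"spacer":((.63,-.136),[(.022,.046),(.015,.046)]),
"disc":((.63,-.136),[(.032,.026)]),
"full_disc":((.645,.105),[(.032,.026)]),
"bare_disc":((.637,-.015),[(.032,.026)])}
for n in("top","side"):
    im=cv2.imread(f"pics/{n}0.png"); big=cv2.resize(im,None,fx=3,fy=3,interpolation=cv2.INTER_CUBIC)
    for k,(c,cs) in T.items():
        s,b=fit(n,im,c,cs); print(n,k,np.round(b,4),round(float(s)/len(cs),1))
        for rad,z in cs: cv2.polylines(big,[((circ(n,b,rad,z)+.5)*3-.5).astype(int)],True,(255,0,255),1)
    cv2.imwrite(f"pics/fit_{n}.png",big[300:760,240:1040] if n=='top' else big[380:880,500:1290])
E
python3 fitrun.py
```

```text
top washer [0.423 0.263] 18.2
top bush [ 0.453 -0.115] 12.8
top spacer [ 0.6295 -0.1355] 15.7
top disc [ 0.6195 -0.1465] 10.4
top full_disc [0.656  0.1055] 14.1
top bare_disc [ 0.6285 -0.0125] 7.6
side washer [0.4185 0.2505] 18.9
side bush [ 0.4525 -0.113 ] 17.3
side spacer [ 0.637  -0.1355] 19.3
side disc [ 0.6275 -0.144 ] 17.7
side full_disc [0.643  0.0935] 17.0
side bare_disc [ 0.6355 -0.0255] 14.0
```

View pics/fit_top.png

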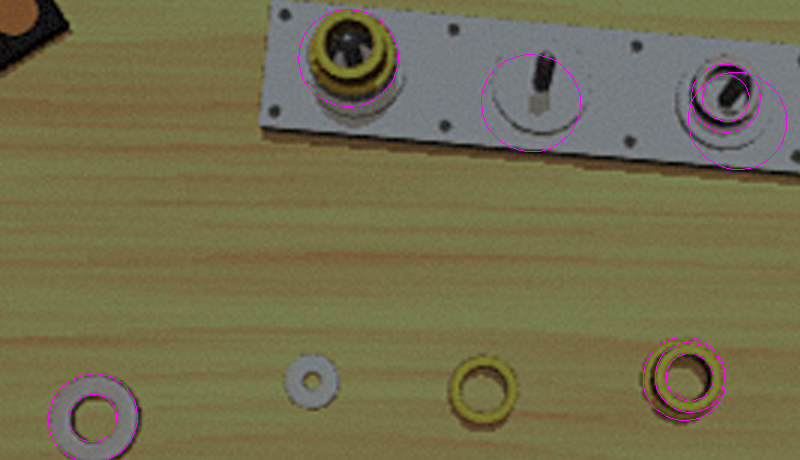

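View pics/fit_side.png

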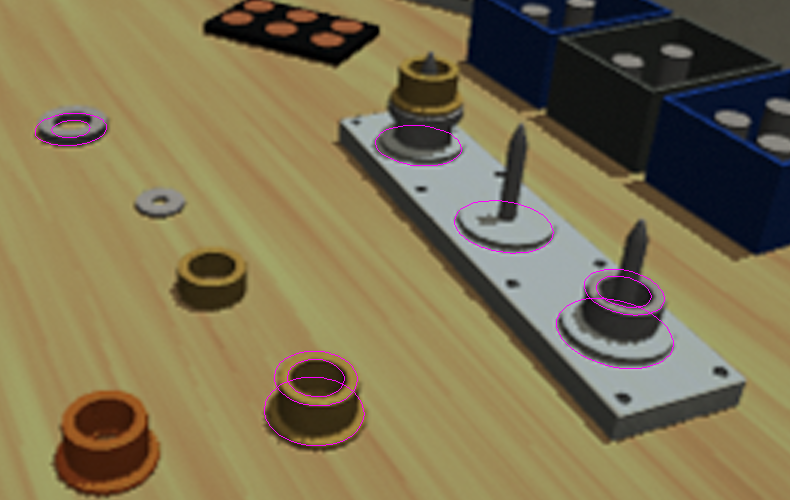

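```bash
python3 - <<'E'
from h import *
a=cv2.imread("pics/top0.png"); s=cv2.imread("pics/side0.png")
z=lambda im,u,v,h: cv2.resize(im[v-h:v+h,u-h:u+h],(390,390),interpolation=cv2.INTER_NEAREST)
cv2.imwrite("pics/z1.png",np.hstack([z(a,321,132,26),z(s,376,224,39)]))
# predicted px for post at candidates
for c in((.6295,-.1355),(.633,-.138),(.637,-.1355)):
    for n in("top","side"): print(c,n,"tip",proj(n,[*c,.096]).round(1),"shoulder",proj(n,[*c,.082]).round(1),"spc top",proj(n,[*c,.046]).round(1),"disc",proj(n,[*c,.026]).round(1))
E
```

```text
(0.6295, -0.1355) top tip [326.5 126. ] shoulder [325.1 127.9] spc top [321.7 132.4] disc [319.9 134.8]
(0.6295, -0.1355) side tip [376.5 199.7] shoulder [374.9 206.9] spc top [370.8 224.5] disc [368.7 233.9]
(0.633, -0.138) top tip [327.8 124.1] shoulder [326.4 126. ] spc top [323.  130.6] disc [321.2 133. ]
(0.633, -0.138) side tip [379.2 200. ] shoulder [377.6 207.2] spc top [373.5 224.8] disc [371.3 234.2]
(0.637, -0.1355) top tip [326.4 121.9] shoulder [325.  123.9] spc top [321.6 128.5] disc [319.9 131. ]
(0.637, -0.1355) side tip [380.1 198.7] shoulder [378.4 205.9] spc top [374.3 223.5] disc [372.1 232.8]
```

View pics/z1.png

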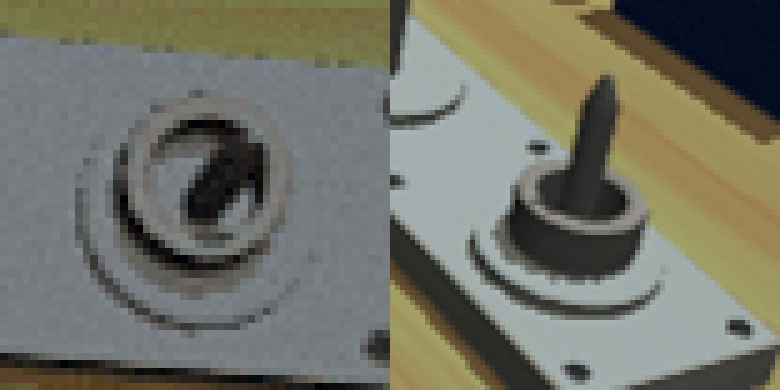

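Post axis, from the side tip at (380,200), the top spacer ring at (322.5,129.6) and the disc arc, is about (0.634, -0.139). Washer is about (0.423, 0.262) and bushing about (0.453, -0.113). The bore leaves ±9 mm of clearance, so this is accurate enough. I'll move high, above the washer.

Request:
apply_moves:
  moves:
    - {"tx": -0.035,"ty": 0.032,"gripper": 0.087}
    - {"tx": -0.035,"ty": 0.032}
    - {"tx": -0.035,"ty": 0.032}
    - {"tx": -0.035,"ty": 0.032}
    - {"tx": -0.035,"ty": 0.032}
    - {"tx": -0.035,"ty": 0.032}
    - {"tx": -0.035,"ty": 0.032}
    - {"tx": -0.035,"ty": 0.032}
    - {"tx": -0.035,"ty": 0.032}
    - {"tx": -0.035,"ty": 0.032}
    - {"tx": -0.0127,"ty": 0.0444}
    - {"tx": -0.0127,"ty": 0.0444}
    - {"tx": -0.0127,"ty": 0.0444}
    - {"tx": -0.0127,"ty": 0.0444}
    - {"tx": -0.0127,"ty": 0.0444}
    - {"tx": -0.0127,"ty": 0.0444}
    - {"tx": -0.0127,"ty": 0.0444}
    - {"tx": -0.0127,"ty": 0.0444}
    - {"tx": -0.0127,"ty": 0.0444}
    - {"tx": -0.0127,"ty": 0.0444}
  squeeze: 20

```text
$.moves[0]: bad value
```

Request:
apply_moves:
  moves:
    - {"tx": -0.035,"ty": 0.032,"tz": 0,"rx": 0,"ry": 0,"rz": 0,"gripper": 0.087}
    - {"tx": -0.035,"ty": 0.032,"tz": 0,"rx": 0,"ry": 0,"rz": 0,"gripper": 0.087}
    - {"tx": -0.035,"ty": 0.032,"tz": 0,"rx": 0,"ry": 0,"rz": 0,"gripper": 0.087}
    - {"tx": -0.035,"ty": 0.032,"tz": 0,"rx": 0,"ry": 0,"rz": 0,"gripper": 0.087}
    - {"tx": -0.035,"ty": 0.032,"tz": 0,"rx": 0,"ry": 0,"rz": 0,"gripper": 0.087}
    - {"tx": -0.035,"ty": 0.032,"tz": 0,"rx": 0,"ry": 0,"rz": 0,"gripper": 0.087}
    - {"tx": -0.035,"ty": 0.032,"tz": 0,"rx": 0,"ry": 0,"rz": 0,"gripper": 0.087}
    - {"tx": -0.035,"ty": 0.032,"tz": 0,"rx": 0,"ry": 0,"rz": 0,"gripper": 0.087}
    - {"tx": -0.035,"ty": 0.032,"tz": 0,"rx": 0,"ry": 0,"rz": 0,"gripper": 0.087}
    - {"tx": -0.035,"ty": 0.032,"tz": 0,"rx": 0,"ry": 0,"rz": 0,"gripper": 0.087}
  squeeze: 20

```text
time: 1.5
eef_pos: [0.4198, -0.198, 0.2231]
tcp_rot: [0.001, -0.136, 0.991, -0.0]
contact_force: [1.0, -0.8, -0.2]
grip_width: 0.0871
```

Request:
apply_moves:
  moves:
    - {"tx": -0.0126,"ty": 0.0442,"tz": 0,"rx": 0,"ry": 0,"rz": 0,"gripper": 0.087}
    - {"tx": -0.0126,"ty": 0.0442,"tz": 0,"rx": 0,"ry": 0,"rz": 0,"gripper": 0.087}
    - {"tx": -0.0126,"ty": 0.0442,"tz": 0,"rx": 0,"ry": 0,"rz": 0,"gripper": 0.087}
    - {"tx": -0.0126,"ty": 0.0442,"tz": 0,"rx": 0,"ry": 0,"rz": 0,"gripper": 0.087}
    - {"tx": -0.0126,"ty": 0.0442,"tz": 0,"rx": 0,"ry": 0,"rz": 0,"gripper": 0.087}
    - {"tx": -0.0126,"ty": 0.0442,"tz": 0,"rx": 0,"ry": 0,"rz": 0,"gripper": 0.087}
    - {"tx": -0.0126,"ty": 0.0442,"tz": 0,"rx": 0,"ry": 0,"rz": 0,"gripper": 0.087}
    - {"tx": -0.0126,"ty": 0.0442,"tz": 0,"rx": 0,"ry": 0,"rz": 0,"gripper": 0.087}
    - {"tx": -0.0126,"ty": 0.0442,"tz": 0,"rx": 0,"ry": 0,"rz": 0,"gripper": 0.087}
    - {"tx": -0.0126,"ty": 0.0442,"tz": 0,"rx": 0,"ry": 0,"rz": 0,"gripper": 0.087}
    - {"tx": 0,"ty": 0,"tz": 0.05,"rx": 0,"ry": 0,"rz": 0,"gripper": 0.087}
    - {"tx": 0,"ty": 0,"tz": 0.05,"rx": 0,"ry": 0,"rz": 0,"gripper": 0.087}
    - {"tx": 0,"ty": 0,"tz": 0.05,"rx": 0,"ry": 0,"rz": 0,"gripper": 0.087}
    - {"tx": 0,"ty": 0,"tz": 0.03,"rx": 0,"ry": 0,"rz": 0,"gripper": 0.087}
    - {"tx": 0,"ty": 0,"tz": 0,"rx": 0,"ry": 0,"rz": 0,"gripper": 0.087}

```text
time: 3.0
eef_pos: [0.4195, 0.2574, 0.0388]
tcp_rot: [-0.004, -0.135, 0.991, -0.003]
contact_force: [0.1, -0.3, 0.8]
grip_width: 0.087
```

```bash
python3 - <<'E'
from h import *
print(cams.camera_params("side")['position'])
a=cams.capture("top")[:,:,::-1]; s=cams.capture("side")[:,:,::-1]
p=telemetry.state()['eef_pos']; print(p, proj("top",p),proj("side",p))
cv2.imwrite("pics/a1.png",np.hstack([cv2.resize(a[195:285,65:165],(400,360)),cv2.resize(s[130:220,140:240],(400,360))]))
E
```

```text
[ 0.24520942 -0.49206156  0.39946994]
[0.42237014 0.26024913 0.04316396] [107.48666387 239.19699982] [189.32121716 154.77830005]
```

View pics/a1.png

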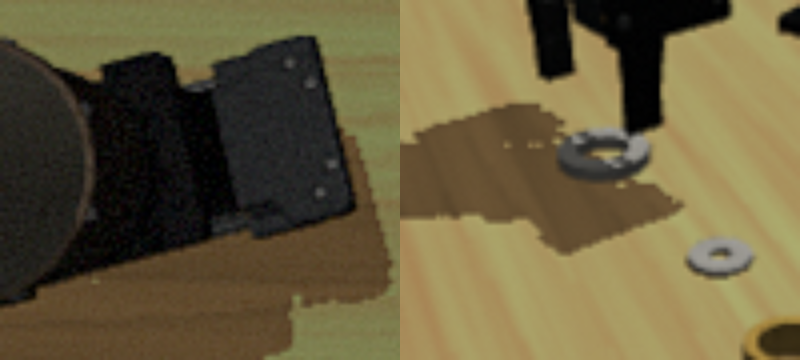

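The side crop shows the open fingers straddling the large washer at full-frame pixel (190,168). Lowering and gripping.

Request:
apply_moves:
  moves:
    - {"tx": 0,"ty": 0.002,"tz": 0.02,"rx": 0,"ry": 0,"rz": 0,"gripper": 0.087}
    - {"tx": 0,"ty": 0,"tz": 0.012,"rx": 0,"ry": 0,"rz": 0,"gripper": 0.087}
    - {"tx": 0,"ty": 0,"tz": 0.008,"rx": 0,"ry": 0,"rz": 0,"gripper": 0.087}
    - {"tx": 0,"ty": 0,"tz": 0,"rx": 0,"ry": 0,"rz": 0,"gripper": 0.087}
    - {"tx": 0,"ty": 0,"tz": 0,"rx": 0,"ry": 0,"rz": 0,"gripper": 0.087}
    - {"tx": 0,"ty": 0,"tz": 0,"rx": 0,"ry": 0,"rz": 0,"gripper": 0.06}
    - {"tx": 0,"ty": 0,"tz": 0,"rx": 0,"ry": 0,"rz": 0,"gripper": 0.06}
    - {"tx": 0,"ty": 0,"tz": 0,"rx": 0,"ry": 0,"rz": 0,"gripper": 0.045}
    - {"tx": 0,"ty": 0,"tz": 0,"rx": 0,"ry": 0,"rz": 0,"gripper": 0.045}
    - {"tx": 0,"ty": 0,"tz": 0,"rx": 0,"ry": 0,"rz": 0,"gripper": 0.045}
    - {"tx": 0,"ty": 0,"tz": 0,"rx": 0,"ry": 0,"rz": 0,"gripper": 0.045}
  squeeze: 30

```text
time: 4.2
eef_pos: [0.4212, 0.2617, 0.0026]
tcp_rot: [-0.0, -0.136, 0.991, -0.0]
contact_force: [0.3, -0.5, 0.3]
grip_width: 0.054
```

Request:
apply_moves:
  moves:
    - {"tx": 0,"ty": 0,"tz": -0.01,"rx": 0,"ry": 0,"rz": 0,"gripper": 0.045}
    - {"tx": 0,"ty": 0,"tz": -0.02,"rx": 0,"ry": 0,"rz": 0,"gripper": 0.045}
    - {"tx": 0,"ty": 0,"tz": -0.04,"rx": 0,"ry": 0,"rz": 0,"gripper": 0.045}
    - {"tx": 0,"ty": 0,"tz": -0.05,"rx": 0,"ry": 0,"rz": 0,"gripper": 0.045}
    - {"tx": 0,"ty": 0,"tz": -0.05,"rx": 0,"ry": 0,"rz": 0,"gripper": 0.045}
    - {"tx": 0,"ty": 0,"tz": 0,"rx": 0,"ry": 0,"rz": 0,"gripper": 0.045}
    - {"tx": 0,"ty": 0,"tz": 0,"rx": 0,"ry": 0,"rz": 0,"gripper": 0.045}

```text
time: 4.9
eef_pos: [0.4211, 0.2619, 0.1741]
tcp_rot: [0.001, -0.135, 0.991, 0.001]
contact_force: [-0.6, 0.1, -2.9]
grip_width: 0.0537
```

```bash
python3 - <<'E'
from h import *
s=cams.capture("side")[:,:,::-1]
t=telemetry.state();p=t['eef_pos']; print(p,t['grip_width'],t['contact_force'],proj("side",p))
u,v=proj("side",p).astype(int)
cv2.imwrite("pics/a2.png",cv2.resize(s[max(v-50,0):v+50,u-60:u+60],(720,600),interpolation=cv2.INTER_NEAREST))
E
```

```text
[0.42043357 0.26116242 0.17239356] 0.05427038614236199 [-0.75826845  0.19867335 -1.08107933] [183.41946101 100.62164951]
```

View pics/a2.png

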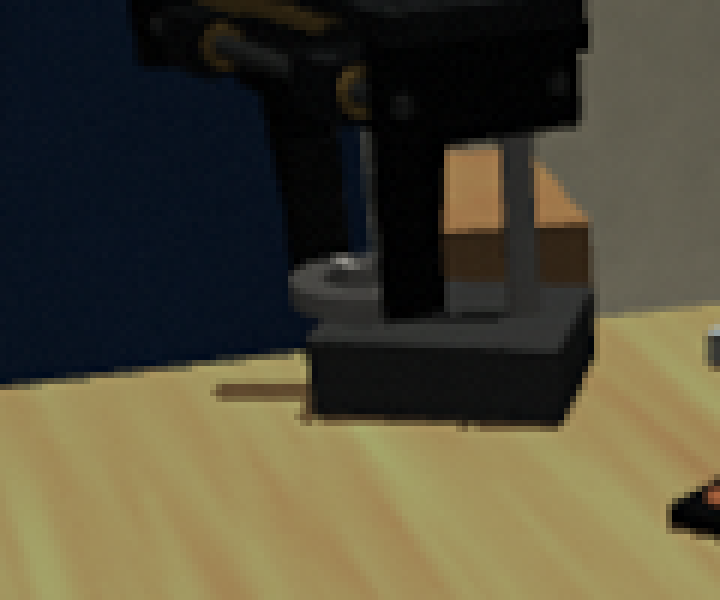

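The washer hangs level between the fingers, centred on the projected TCP at (183,101). Carrying it above the post.

Request:
apply_moves:
  moves:
    - {"tx": -0.0098,"ty": -0.0443,"tz": 0,"rx": 0,"ry": 0,"rz": 0,"gripper": 0.045}
    - {"tx": -0.0098,"ty": -0.0443,"tz": 0,"rx": 0,"ry": 0,"rz": 0,"gripper": 0.045}
    - {"tx": -0.0098,"ty": -0.0443,"tz": 0,"rx": 0,"ry": 0,"rz": 0,"gripper": 0.045}
    - {"tx": -0.0098,"ty": -0.0443,"tz": 0,"rx": 0,"ry": 0,"rz": 0,"gripper": 0.045}
    - {"tx": -0.0098,"ty": -0.0443,"tz": 0,"rx": 0,"ry": 0,"rz": 0,"gripper": 0.045}
    - {"tx": -0.0098,"ty": -0.0443,"tz": 0,"rx": 0,"ry": 0,"rz": 0,"gripper": 0.045}
    - {"tx": -0.0098,"ty": -0.0443,"tz": 0,"rx": 0,"ry": 0,"rz": 0,"gripper": 0.045}
    - {"tx": -0.0098,"ty": -0.0443,"tz": 0,"rx": 0,"ry": 0,"rz": 0,"gripper": 0.045}
    - {"tx": -0.0098,"ty": -0.0443,"tz": 0,"rx": 0,"ry": 0,"rz": 0,"gripper": 0.045}
    - {"tx": -0.0098,"ty": -0.0443,"tz": 0,"rx": 0,"ry": 0,"rz": 0,"gripper": 0.045}
    - {"tx": 0,"ty": 0,"tz": 0.04,"rx": 0,"ry": 0,"rz": 0,"gripper": 0.045}
    - {"tx": 0,"ty": 0,"tz": 0.02,"rx": 0,"ry": 0,"rz": 0,"gripper": 0.045}
    - {"tx": 0,"ty": 0,"tz": 0,"rx": 0,"ry": 0,"rz": 0,"gripper": 0.045}
    - {"tx": 0,"ty": 0,"tz": 0,"rx": 0,"ry": 0,"rz": 0,"gripper": 0.045}

```text
time: 6.35
eef_pos: [0.634, -0.1388, 0.1112]
tcp_rot: [-0.002, -0.136, 0.991, -0.0]
contact_force: [0.0, -0.1, -0.5]
grip_width: 0.0542
```

```bash
cat > look.py <<'E'
import sys
from h import *
s=cams.capture("side")[:,:,::-1]
t=telemetry.state();p=t['eef_pos']; print(t['time'],p,t['grip_width'],t['contact_force'],proj("side",p))
cv2.imwrite(sys.argv[1],cv2.resize(s[155:275,310:460],(750,600),interpolation=cv2.INTER_NEAREST))
E
python3 look.py pics/a3.png
```

```text
6.4 [ 0.63493469 -0.1386453   0.11272213] 0.054230407271869625 [ 0.62073504  0.18386564 -1.47638832] [382.49723012 191.12819796]
```

View pics/a3.png

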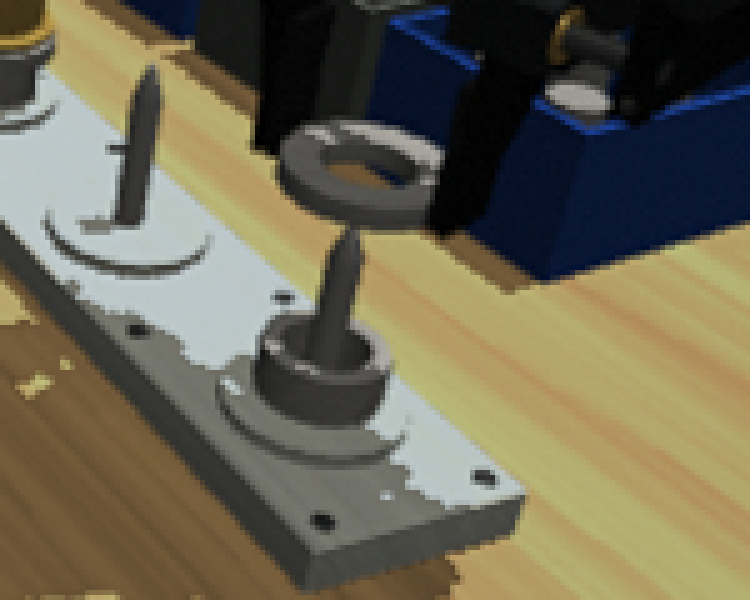

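The washer bore is centred over the tip, which is at (352,228) in the crop; I expected the bore at about (360,192) there and see it at about (360,187). Lowering down the post.

Request:
apply_moves:
  moves:
    - {"tx": 0,"ty": 0,"tz": 0.01,"rx": 0,"ry": 0,"rz": 0,"gripper": 0.045}
    - {"tx": 0,"ty": 0,"tz": 0.01,"rx": 0,"ry": 0,"rz": 0,"gripper": 0.045}
    - {"tx": 0,"ty": 0,"tz": 0.01,"rx": 0,"ry": 0,"rz": 0,"gripper": 0.045}
    - {"tx": 0,"ty": 0,"tz": 0.01,"rx": 0,"ry": 0,"rz": 0,"gripper": 0.045}
    - {"tx": 0,"ty": 0,"tz": 0.01,"rx": 0,"ry": 0,"rz": 0,"gripper": 0.045}
    - {"tx": 0,"ty": 0,"tz": 0.007,"rx": 0,"ry": 0,"rz": 0,"gripper": 0.045}
    - {"tx": 0,"ty": 0,"tz": 0.004,"rx": 0,"ry": 0,"rz": 0,"gripper": 0.045}
    - {"tx": 0,"ty": 0,"tz": 0,"rx": 0,"ry": 0,"rz": 0,"gripper": 0.045}
    - {"tx": 0,"ty": 0,"tz": 0,"rx": 0,"ry": 0,"rz": 0,"gripper": 0.045}
    - {"tx": 0,"ty": 0,"tz": 0,"rx": 0,"ry": 0,"rz": 0,"gripper": 0.045}

```text
time: 7.4
eef_pos: [0.635, -0.1388, 0.0521]
tcp_rot: [0.001, -0.136, 0.991, -0.0]
contact_force: [0.5, -0.3, -0.9]
grip_width: 0.0544
```

```bash
python3 look.py pics/a4.png
```

```text
7.45 [ 0.63495386 -0.13874481  0.05215263] 0.05390624326011682 [-0.55789615  0.95332138 -1.47978016] [375.34937666 221.86427108]
```

View pics/a4.png

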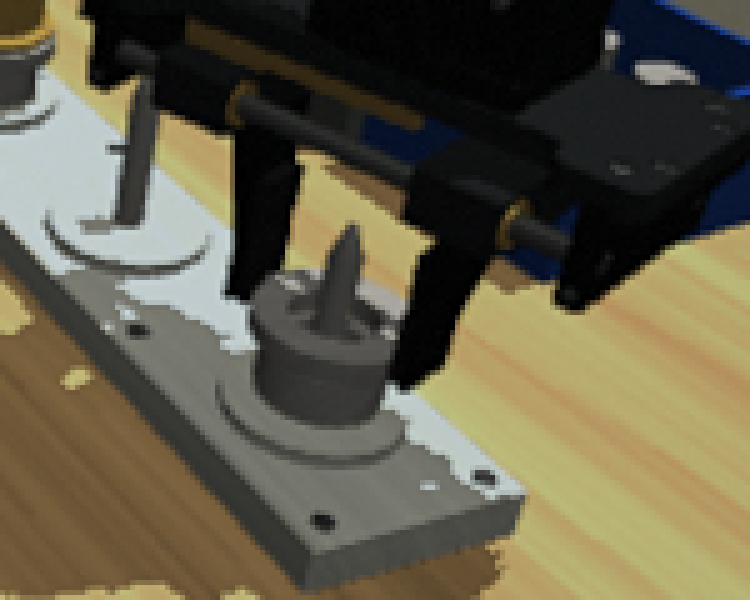

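The washer is threaded and about 3 mm above the spacer. Lowering until contact.

Request:
apply_moves:
  moves:
    - {"tx": 0,"ty": 0,"tz": 0.0025,"rx": 0,"ry": 0,"rz": 0,"gripper": 0.045}
    - {"tx": 0,"ty": 0,"tz": 0.0015,"rx": 0,"ry": 0,"rz": 0,"gripper": 0.045}
    - {"tx": 0,"ty": 0,"tz": 0,"rx": 0,"ry": 0,"rz": 0,"gripper": 0.045}
    - {"tx": 0,"ty": 0,"tz": 0,"rx": 0,"ry": 0,"rz": 0,"gripper": 0.045}

```text
time: 7.85
eef_pos: [0.6348, -0.1387, 0.0486]
tcp_rot: [0.0, -0.136, 0.991, -0.0]
contact_force: [-0.7, 1.5, 6.6]
grip_width: 0.0541
```

Contact at 6.6 N. Releasing and rising.

Request:
apply_moves:
  moves:
    - {"tx": 0,"ty": 0,"tz": 0,"rx": 0,"ry": 0,"rz": 0,"gripper": 0.06}
    - {"tx": 0,"ty": 0,"tz": 0,"rx": 0,"ry": 0,"rz": 0,"gripper": 0.08}
    - {"tx": 0,"ty": 0,"tz": 0,"rx": 0,"ry": 0,"rz": 0,"gripper": 0.08}
    - {"tx": 0,"ty": 0,"tz": 0,"rx": 0,"ry": 0,"rz": 0,"gripper": 0.08}
    - {"tx": 0,"ty": 0,"tz": -0.01,"rx": 0,"ry": 0,"rz": 0,"gripper": 0.08}
    - {"tx": 0,"ty": 0,"tz": -0.03,"rx": 0,"ry": 0,"rz": 0,"gripper": 0.08}
    - {"tx": 0,"ty": 0,"tz": -0.05,"rx": 0,"ry": 0,"rz": 0,"gripper": 0.08}
    - {"tx": 0,"ty": 0,"tz": -0.05,"rx": 0,"ry": 0,"rz": 0,"gripper": 0.08}
    - {"tx": 0,"ty": 0,"tz": 0,"rx": 0,"ry": 0,"rz": 0,"gripper": 0.087}

```text
time: 8.75
eef_pos: [0.6393, -0.1396, 0.1978]
tcp_rot: [0.009, -0.136, 0.991, -0.003]
contact_force: [1.1, 0.3, 0.7]
grip_width: 0.0829
```

```bash
python3 look.py pics/a5.png
```

```text
8.8 [ 0.63710102 -0.13895675  0.19346784] 0.08472963806168515 [-0.49872962  0.3563916  -0.90505939] [394.7024235  144.31987801]
```

View pics/a5.png

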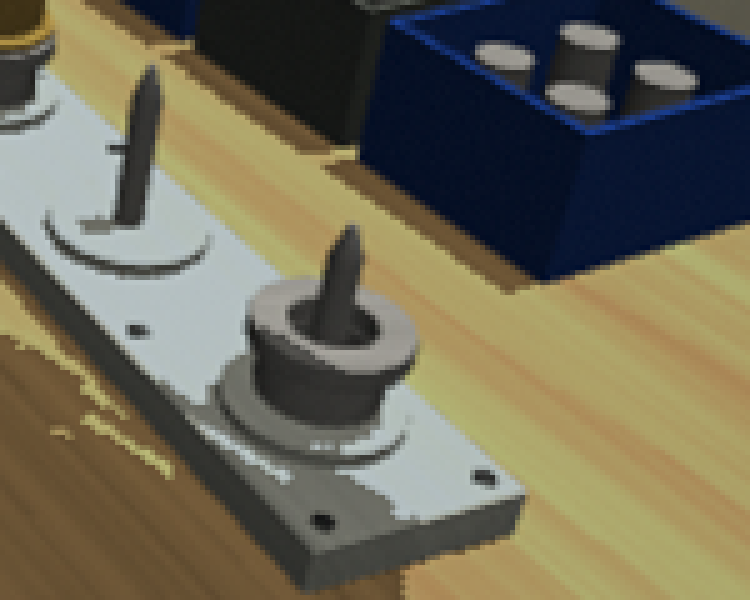

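The washer lies flat on the spacer around the post, at about (332,325) in the crop. Now over to the bushing.

Request:
apply_moves:
  moves:
    - {"tx": 0.0421,"ty": 0.0184,"tz": 0,"rx": 0,"ry": 0,"rz": 0,"gripper": 0.087}
    - {"tx": 0.0421,"ty": 0.0184,"tz": 0,"rx": 0,"ry": 0,"rz": 0,"gripper": 0.087}
    - {"tx": 0.0421,"ty": 0.0184,"tz": 0,"rx": 0,"ry": 0,"rz": 0,"gripper": 0.087}
    - {"tx": 0.0421,"ty": 0.0184,"tz": 0,"rx": 0,"ry": 0,"rz": 0,"gripper": 0.087}
    - {"tx": 0,"ty": 0,"tz": 0.05,"rx": 0,"ry": 0,"rz": 0,"gripper": 0.087}
    - {"tx": 0,"ty": 0,"tz": 0.05,"rx": 0,"ry": 0,"rz": 0,"gripper": 0.087}
    - {"tx": 0,"ty": 0,"tz": 0.03,"rx": 0,"ry": 0,"rz": 0,"gripper": 0.087}
    - {"tx": 0,"ty": 0,"tz": 0,"rx": 0,"ry": 0,"rz": 0,"gripper": 0.087}
    - {"tx": 0,"ty": 0,"tz": 0,"rx": 0,"ry": 0,"rz": 0,"gripper": 0.087}

```text
time: 9.7
eef_pos: [0.4527, -0.1132, 0.0577]
tcp_rot: [-0.001, -0.136, 0.991, -0.0]
contact_force: [0.3, 0.3, -0.2]
grip_width: 0.0869
```

```bash
sed -e 's/155:275,310:460/190:310,190:340/' look.py > look2.py; python3 look2.py pics/b1.png
```

```text
9.75 [ 0.45368321 -0.11306891  0.05859867] 0.08731646901775432 [0.03974971 0.42898078 0.0925208 ] [273.08410567 236.88624693]
```

View pics/b1.png

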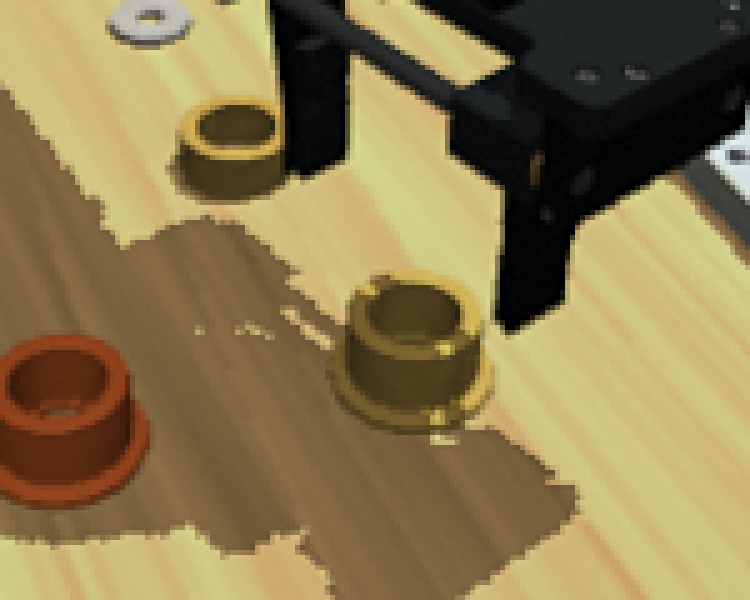

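The flanged yellow bushing, at (273,253) in the full frame, is directly under the TCP at (273,237), and the fingers straddle it. Descending and gripping the tube.

Request:
apply_moves:
  moves:
    - {"tx": 0,"ty": 0,"tz": 0.02,"rx": 0,"ry": 0,"rz": 0,"gripper": 0.087}
    - {"tx": 0,"ty": 0,"tz": 0.018,"rx": 0,"ry": 0,"rz": 0,"gripper": 0.087}
    - {"tx": 0,"ty": 0,"tz": 0.01,"rx": 0,"ry": 0,"rz": 0,"gripper": 0.087}
    - {"tx": 0,"ty": 0,"tz": 0,"rx": 0,"ry": 0,"rz": 0,"gripper": 0.087}
    - {"tx": 0,"ty": 0,"tz": 0,"rx": 0,"ry": 0,"rz": 0,"gripper": 0.087}
    - {"tx": 0,"ty": 0,"tz": 0,"rx": 0,"ry": 0,"rz": 0,"gripper": 0.05}
    - {"tx": 0,"ty": 0,"tz": 0,"rx": 0,"ry": 0,"rz": 0,"gripper": 0.05}
    - {"tx": 0,"ty": 0,"tz": 0,"rx": 0,"ry": 0,"rz": 0,"gripper": 0.05}
    - {"tx": 0,"ty": 0,"tz": 0,"rx": 0,"ry": 0,"rz": 0,"gripper": 0.034}
    - {"tx": 0,"ty": 0,"tz": 0,"rx": 0,"ry": 0,"rz": 0,"gripper": 0.034}
    - {"tx": 0,"ty": 0,"tz": 0,"rx": 0,"ry": 0,"rz": 0,"gripper": 0.034}
    - {"tx": 0,"ty": 0,"tz": 0,"rx": 0,"ry": 0,"rz": 0,"gripper": 0.034}

```text
time: 10.95
eef_pos: [0.4527, -0.1131, 0.0096]
tcp_rot: [0.0, -0.135, 0.991, -0.0]
contact_force: [-0.2, -0.5, 0.6]
grip_width: 0.0431
```

Request:
apply_moves:
  moves:
    - {"tx": 0,"ty": 0,"tz": -0.01,"rx": 0,"ry": 0,"rz": 0,"gripper": 0.034}
    - {"tx": 0,"ty": 0,"tz": -0.03,"rx": 0,"ry": 0,"rz": 0,"gripper": 0.034}
    - {"tx": 0,"ty": 0,"tz": -0.05,"rx": 0,"ry": 0,"rz": 0,"gripper": 0.034}
    - {"tx": 0,"ty": 0,"tz": -0.05,"rx": 0,"ry": 0,"rz": 0,"gripper": 0.034}
    - {"tx": 0,"ty": 0,"tz": -0.01,"rx": 0,"ry": 0,"rz": 0,"gripper": 0.034}
    - {"tx": 0,"ty": 0,"tz": 0,"rx": 0,"ry": 0,"rz": 0,"gripper": 0.034}
    - {"tx": -0.028,"ty": -0.0122,"tz": 0,"rx": 0,"ry": 0,"rz": 0,"gripper": 0.034}
    - {"tx": -0.028,"ty": -0.0122,"tz": 0,"rx": 0,"ry": 0,"rz": 0,"gripper": 0.034}
    - {"tx": -0.028,"ty": -0.0122,"tz": 0,"rx": 0,"ry": 0,"rz": 0,"gripper": 0.034}
    - {"tx": -0.028,"ty": -0.0122,"tz": 0,"rx": 0,"ry": 0,"rz": 0,"gripper": 0.034}
    - {"tx": -0.028,"ty": -0.0122,"tz": 0,"rx": 0,"ry": 0,"rz": 0,"gripper": 0.034}
    - {"tx": -0.028,"ty": -0.0122,"tz": 0,"rx": 0,"ry": 0,"rz": 0,"gripper": 0.034}
    - {"tx": 0,"ty": 0,"tz": 0.03,"rx": 0,"ry": 0,"rz": 0,"gripper": 0.034}
    - {"tx": 0,"ty": 0,"tz": 0,"rx": 0,"ry": 0,"rz": 0,"gripper": 0.034}
    - {"tx": 0,"ty": 0,"tz": 0,"rx": 0,"ry": 0,"rz": 0,"gripper": 0.034}

```text
time: 12.45
eef_pos: [0.6321, -0.1385, 0.1269]
tcp_rot: [-0.003, -0.135, 0.991, 0.0]
contact_force: [0.3, -0.2, -0.6]
grip_width: 0.0429
```

```bash
python3 look.py pics/b2.png
```

```text
12.5 [ 0.63317455 -0.13852834  0.1287063 ] 0.0432934158630861 [-0.17670443  0.33394265 -0.57833556] [383.61376642 182.62971365]
```

View pics/b2.png

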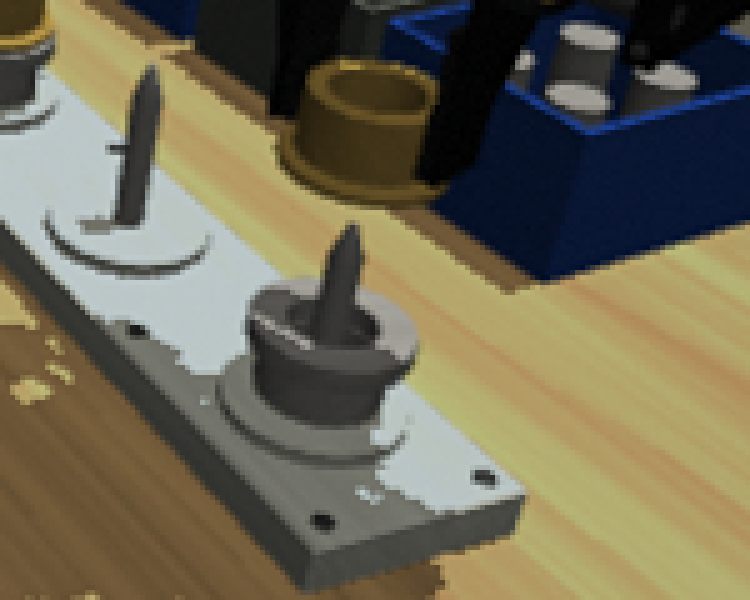

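The bushing is held flange down, with the flange centre at about (362,165) in the crop against (365,169) expected over the tip. Lowering.

Request:
apply_moves:
  moves:
    - {"tx": -0.0015,"ty": 0,"tz": 0.01,"rx": 0,"ry": 0,"rz": 0,"gripper": 0.034}
    - {"tx": 0,"ty": 0,"tz": 0.01,"rx": 0,"ry": 0,"rz": 0,"gripper": 0.034}
    - {"tx": 0,"ty": 0,"tz": 0.01,"rx": 0,"ry": 0,"rz": 0,"gripper": 0.034}
    - {"tx": 0,"ty": 0,"tz": 0.01,"rx": 0,"ry": 0,"rz": 0,"gripper": 0.034}
    - {"tx": 0,"ty": 0,"tz": 0.01,"rx": 0,"ry": 0,"rz": 0,"gripper": 0.034}
    - {"tx": 0,"ty": 0,"tz": 0.007,"rx": 0,"ry": 0,"rz": 0,"gripper": 0.034}
    - {"tx": 0,"ty": 0,"tz": 0.003,"rx": 0,"ry": 0,"rz": 0,"gripper": 0.034}
    - {"tx": 0,"ty": 0,"tz": 0,"rx": 0,"ry": 0,"rz": 0,"gripper": 0.034}
    - {"tx": 0,"ty": 0,"tz": 0,"rx": 0,"ry": 0,"rz": 0,"gripper": 0.034}
    - {"tx": 0,"ty": 0,"tz": 0,"rx": 0,"ry": 0,"rz": 0,"gripper": 0.034}

```text
time: 13.5
eef_pos: [0.6359, -0.1381, 0.0701]
tcp_rot: [0.001, -0.136, 0.991, -0.0]
contact_force: [0.1, -0.5, -0.2]
grip_width: 0.0435
```

```bash
python3 look.py pics/b3.png
```

```text
13.55 [ 0.63589359 -0.13806504  0.07014747] 0.04302149426571357 [ 0.15942057 -0.90156521 -1.46182472] [377.57096947 212.74420719]
```

View pics/b3.png

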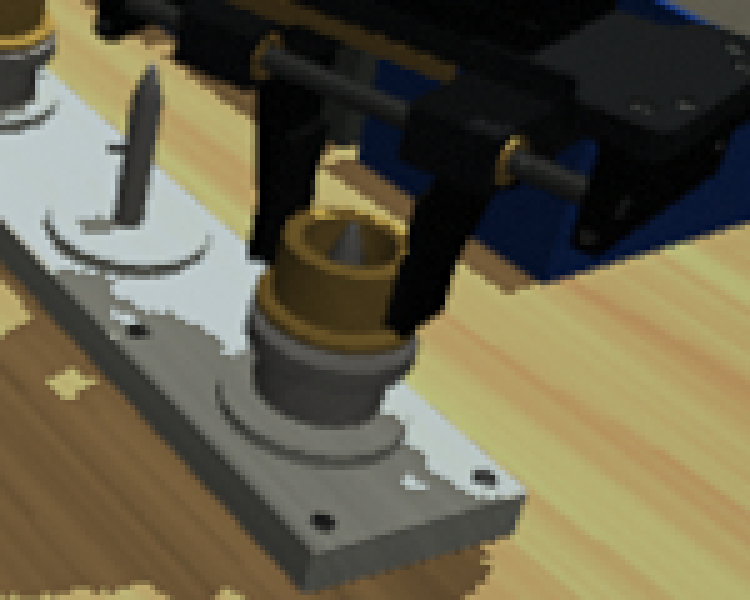

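The bushing is threaded and about 4.5 mm above the washer.

Request:
apply_moves:
  moves:
    - {"tx": 0,"ty": 0,"tz": 0.0025,"rx": 0,"ry": 0,"rz": 0,"gripper": 0.034}
    - {"tx": 0,"ty": 0,"tz": 0.0022,"rx": 0,"ry": 0,"rz": 0,"gripper": 0.034}
    - {"tx": 0,"ty": 0,"tz": 0,"rx": 0,"ry": 0,"rz": 0,"gripper": 0.034}
    - {"tx": 0,"ty": 0,"tz": 0,"rx": 0,"ry": 0,"rz": 0,"gripper": 0.034}

```text
time: 13.95
eef_pos: [0.6357, -0.138, 0.0656]
tcp_rot: [0.0, -0.136, 0.991, -0.0]
contact_force: [-0.6, 1.1, 4.0]
grip_width: 0.0428
```

Contact at 4 N. Releasing and rising.

Request:
apply_moves:
  moves:
    - {"tx": 0,"ty": 0,"tz": 0,"rx": 0,"ry": 0,"rz": 0,"gripper": 0.05}
    - {"tx": 0,"ty": 0,"tz": 0,"rx": 0,"ry": 0,"rz": 0,"gripper": 0.075}
    - {"tx": 0,"ty": 0,"tz": 0,"rx": 0,"ry": 0,"rz": 0,"gripper": 0.075}
    - {"tx": 0,"ty": 0,"tz": 0,"rx": 0,"ry": 0,"rz": 0,"gripper": 0.075}
    - {"tx": 0,"ty": 0,"tz": -0.01,"rx": 0,"ry": 0,"rz": 0,"gripper": 0.08}
    - {"tx": 0,"ty": 0,"tz": -0.03,"rx": 0,"ry": 0,"rz": 0,"gripper": 0.08}
    - {"tx": 0,"ty": 0,"tz": -0.05,"rx": 0,"ry": 0,"rz": 0,"gripper": 0.08}
    - {"tx": 0,"ty": 0,"tz": -0.04,"rx": 0,"ry": 0,"rz": 0,"gripper": 0.08}
    - {"tx": 0,"ty": 0,"tz": 0,"rx": 0,"ry": 0,"rz": 0,"gripper": 0.08}
    - {"tx": 0,"ty": 0,"tz": 0,"rx": 0,"ry": 0,"rz": 0,"gripper": 0.08}
    - {"tx": 0,"ty": 0,"tz": 0,"rx": 0,"ry": 0,"rz": 0,"gripper": 0.08}

```text
time: 15.05
eef_pos: [0.6347, -0.1379, 0.1939]
tcp_rot: [-0.001, -0.135, 0.991, 0.0]
contact_force: [-0.1, -0.7, -0.3]
grip_width: 0.0799
```

```bash
python3 look.py pics/b4.png
```

```text
15.1 [ 0.63458434 -0.13795393  0.19337586] 0.08015330566753782 [ 0.12996062 -0.27664501  0.75749759] [392.9039603  144.38846408]
```

View pics/b4.png

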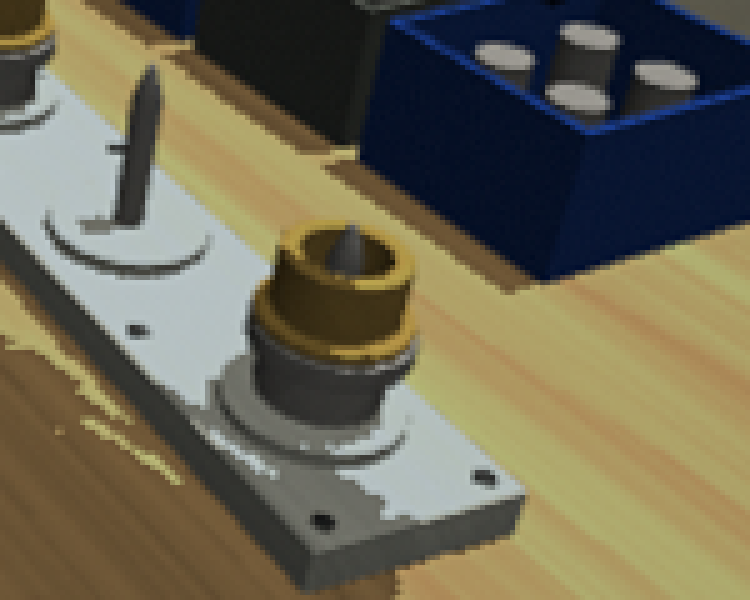

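The stack sits flat and level around the post, with the bushing top at about (345,250) in the crop. The gripper is clear, so I'm handing in.

```bash
python3 -c "
from plant import r
print(r.hand_in())"
```

```text
the job is handed in; nothing more can be done
None
```

The post is finished and the job was handed in at about 15 s on the robot's clock; it reports no verdict. I threaded the large washer and then the flange-down brass bushing onto the spacer-only post. Each was lowered until it touched (about 6.6 N for the washer, 4 N for the bushing) before I let go.

- **Last check:** the final side picture shows spacer, washer and bushing flat on one another around the post. The gripper is open about 10 cm above, with no meaningful contact force.
- **Disagreements:**
  - The automatic circle fits were off by up to about 1 cm, mainly on the discs. The two cameras also differed by about 7 mm in x for the spacer, so I took the post position from its tip and rings by eye.
  - The gripper read about 54 mm on the 56 mm washer and 43 mm on the 44 mm tube. The pictures showed both parts held level and centred.
- **Not checked:** I took no top view at the end, so the final check rests on the side camera alone.

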